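# Set the portioning board for a cut and hold the stop arm at the mark

## Robot

A 7-joint arm with a two-finger parallel gripper is mounted at the origin on the work surface. World frame = base frame: x ahead of the robot, y to its left, z up, the work surface at z = 0. Lengths are in m, angles in rad, forces in N, time in s.
With the tool pointing down it reaches from about 0.425 to 0.825 m from the base axis. Payload 3.6 kg.
Tool frame: the origin (TCP) lies on the mounting face of the last link; the fingertips stand 186 mm ahead of it and the grasp point (between the pads) lies r.grasp_offset ahead of it (r.grasp_offset is the distance from the TCP to the grasp point, in m); z points along the fingers, y is the line along which they close (so a half turn about z gives the same grasp; the last joint's range is limited). The gripper opens to 93 mm and grips with 3 to 60 N. Pads are 15 mm wide; open, the fingers measure 128 mm over their backs; the gripper's body (75 mm by 188 mm) begins 65 mm behind the grasp point.
Start: joints at [1.23, 0.615, -0.013, 1.423, 0.008, 1.103, -0.04], TCP at [0.201, -0.618, 0.405] pointing down, gripper open.
Joint ranges: [-3.12, 3.12], [-0.3, 2.06], [-1.34, 1.32], [0.26, 2.42], [-1.36, 4.5], [0.01, 1.98], [-2.84, 2.84]. Speed limits (rad/s): [2.79, 2.79, 3.14, 3.14, 3.14, 3.14, 3.14].

## Interface

Orientations are given as a 3x3 rotation matrix whose columns are the frame's x, y, z axes.
In Python, from cell import r gives the robot as it stands. The module is installed in compiled form; this text tells all that it offers.
- The arm moves only by the shell command python3 -m inch 'ROWS'. ROWS is JSON, a list of rows, each an object with "travel": the shift along the world's x, y, z in units of 3 cm (1.0 is 3 cm), a list of three; "dr": the turn, a rotation vector about the world's x, y, z in units of 0.08 rad (1.0 is 0.08 rad), a list of three; "hand": the opening, from 0 (shut) to 1 (fully open). A call has 1 to 12 rows; each row shifts and turns the commanded pose from where the row before left it; what a row does not reach is not made up. A row lasts 1/8 s, in which the tool goes at most 62.5 mm and 10.7 degrees, less where a joint would pass 70% of its speed; a pose out of reach is approached as far as the arm can. A call with a number of a shift or a turn outside -1 to 1 is refused whole. A call with a gripper value outside its range is refused whole. The fingers move at their own pace and stop on an object; the grip force is fixed at half the most. Time passes only in rows, so rows that do not move let the fingers close. It gives the time, the measured TCP pose, the force, the opening and the grip force at its end, in the units of the state.
- r.sense(): the state, without advancing time (a new reading comes with each control period).
- r.camera(name): name is "side" or "top" or "wrist"; returns a dict with "pixels" (384x512x3 uint8, red, green, blue), "z_map" (384x512 float32, m along the optical axis (not along the pixel's ray), 0 where there is no reading), "K" (3x3 intrinsics, pixels), "k1" (the pictures are not rectified: a ray, as slopes to the right and down, at radius r is drawn at 1 + k1 r^2 times it, then the intrinsics apply), "rvec" (rotation vector, rad) and "tvec" (3), from world to camera coordinates, as OpenCV has them; the wrist camera has in their place "hand_eye" (4x4, takes a point from camera to tool coordinates, whose origin is the TCP and whose axes are the flange's). Camera axes: x right, y down, z forward; pixel columns grow to the right and rows downward; lengths in m; the calibration is good to about 2 mm. A picture is of the moment at which its call begins: read the wrist's pose just before it.
- r.finish_job(): hands the job in; it is judged then, once.
The state is a dict: "t": time; "joint_pos": joint angles; "dq": joint speeds; "effort": joint torques, N m; "tool_pos": TCP position; "ee_rot": TCP orientation; "force": force on the tool from outside, world axes, zero at the start; "wrist_torque": the same for the moment, N m; "grip_width": opening from 0.0 (shut) to 1.0 (fully open); "grasp_force": force on a finger pad.
Only numpy, scipy, OpenCV 4.12 (cv2) and the standard library are available. Lean on these libraries where they do the work, as an engineer would, in place of code of your own. Each camera call takes 0.05 s, during which the arm holds its last target. There are 200 camera calls.

## Task

Slide the green heel block onto the short steel rail of the portioning board until it clicks fully home, and let go of it. Then squeeze the red lock button on the stop arm's head to free the arm, pull the arm out until its pointer stands at the red cursor on the ruler, and hold it there, because it springs back when let go: finish while still holding it at the mark. Leave the cursor, the jars and the vegetable tray where they are.

Things in the scene. Friction and masses are not known exactly. Their poses are not given: they have to be found in the camera images.
- station: Portioning board fixed on the counter, light wood, 16 mm thick; origin on the counter, z up. Covers x -95..115, y -180..190 mm. Carries: steel rail at x 45; grey stop-arm housing x -68..-32, y -165..-10, top 46 mm above the counter; dark catch finger at its +y end, x -31..-20, y -4..1, top 78 mm; ruler along the +x edge.
- heel_home (a point): On the board's top (16 mm above the counter): where the heel block's origin is when fully home; axes as the board's. The rail, 20 mm wide, 14 mm high, runs along board y from 25.5 mm on this point's -y side (round nose) to 29.5 mm on its +y side. Set the block flat on the bare board before the nose (95 mm long), its origin 70 mm to the -y side of this point, and push it on towards +y.
- detent (a point): Midway between two brass spring balls, one on each side of the rail, 14.5 mm to the +y side of heel_home and 9 mm above the board. The block's walls squeeze them for about the last 11 mm (some 6 N to push); at home they snap into the block's side windows and its back wall meets the rail's nose.
- heel: Loose green heel block, 44 (x) x 63 (y) mm, 63 mm high, 0.15 to 0.3 kg; origin at the centre of its underside. Lower 28 mm: channel along y underneath, 28 mm wide, 18 mm high, open at the +y end (white stripe on top), closed at the -y end. On top a fin 20 mm thick in x, 44 mm long in y, from 28 to 63 mm height: pinch it across x from above. Goes on with its +y along the board's +y.
- stop_arm: Telescoping stop arm, slides out along board +y up to 135 mm; starts fully in, locked; a spring pulls it back with 3 to 5 N. Origin at counter level under the head: a grey block 28 mm in x, 40 mm in y, top 95 mm above the counter, red lock button on its +x side. A low link (top 39 mm) leads in +x to a gate: posts 63 and 127 mm from the origin, crossbar top 74 mm above the counter.
- lock_button (a joint): Red square lock button, 24 x 24 mm, on the head's +x side, centred 74 mm above the counter. Value: how far it is pressed towards board -x, 0 (out) to 0.010 m (fully in); sprung, 3 N at first touch, 6 N fully in. From 0.005 m the arm is free. There is no lock along the way out, only at the fully-in end.
- head_grip (a point): Where to pinch the head from above, across board x: midway between the head's plain -x face (16 mm away) and the button's face when fully pressed (16 mm away; 26 mm when it is out, so open the fingers to 60 mm or more). 74 mm above the counter, 21 mm below the head's top. Moves with the arm.
- pointer (a point): Tip of the black pointer on the gate's far (+x) post, just over the ruler; moves with the arm along the board's y. Black ruler ticks every 10 mm start at the pointer's fully-in place.
- cursor_mark (a point): Thin line of the red cursor (14 x 14 x 16 mm block at the board's +x edge) on the ruler: the wanted setting. The pointer is at the mark when both have the same y in the board's frame. Stiff to slide, to be left alone.
- jar_red: Clear jar with red lid, 76 mm across, 110 mm high, bystander. Origin at the centre of its underside.
- jar_white: Amber jar with white lid, 72 mm across, 100 mm high, bystander. Origin at the centre of its underside.
- veg_tray: Steel tray 120 x 200 x 25 mm with two cucumbers (top 45 mm), bystander. Origin at the centre of its underside.
Mind the look-alikes: they are no part of the job. Several things have the shape of the heel; the one meant has the colours described above.

How it is judged:
On the way, in this order (a step that is already met when the one before it is completed fails the run):
1. the heel block is fully home on the rail, held by its detent, and let go (x of heel in the frame of heel_home between -0.005 and 0.005 m and y of heel in the frame of heel_home between -0.0035 and 0.0035 m and z of heel in the frame of heel_home between -0.003 and 0.004 m and angle between the y axis of heel and the y axis of station, either way round below 0.13 rad and angle between heel's own z axis and vertical below 0.08 rad and contact force between the fingers and heel below 0.2 N), for 0.3 s.
2. the lock button is squeezed in (value of joint lock_button above 0.005 m), for 0.1 s.
At the end, for the whole second after the job is handed in: The heel block is still fully home (within 3.5 mm along and 5 mm across the rail, flat) and not touched, the stop arm's pointer is within 4 mm of the cursor line and still, held there against its spring by the fingers (over 1.5 N of contact) (all of step 1 and y of pointer in the frame of cursor_mark between -0.004 and 0.004 m and linear speed of stop_arm below 0.01 m/s and contact force between the fingers and stop_arm above 1.5 N); the arm keeps its last pose, push and grip.
It fails at once if the red cursor is pushed along the ruler (over 4 mm) (distance of cursor_mark from where it was at the start of the episode above 0.004 m).
It fails at once if a jar or the tray is pushed away (over 20 mm) or tipped (distance of any of jar_red, jar_white, veg_tray from where it was at the start of the episode above 0.02 m or angle between any of jar_red, jar_white, veg_tray's own z axis and vertical above 0.3 rad).
It also fails if it takes over 61 s, if anything falls off the work surface, if the arm or the gripper's body presses on something with over 40 N, if the wrist force passes 120 N, or if a joint passes its speed limit or range.

## Working session

There is one attempt and no reset: what is moved stays moved. The work goes in short steps, Python scripts to look and compute and a shell command to move; the robot and the scene stay as the last step left them, time stands still between calls to the robot, and variables do not carry over. Pictures are saved under pics/ and viewed, at most 10 in all, crops included, and the job is handed in when it is done.

```bash
mkdir -p pics; cat > h.py <<'E'
import numpy as np, cv2, pickle
from cell import r
def snap(name):
    s=r.sense(); c=r.camera(name); c['s']=s
    if 'hand_eye' in c:
        T=np.eye(4); T[:3,:3]=s['ee_rot']; T[:3,3]=s['tool_pos']; c['Twc']=T@np.array(c['hand_eye'])
    else:
        R=cv2.Rodrigues(np.array(c['rvec'],float))[0]; T=np.eye(4); T[:3,:3]=R; T[:3,3]=np.ravel(c['tvec']); c['Twc']=np.linalg.inv(T)
    return c
def rays(c,uv):
    K=np.array(c['K']); uv=np.atleast_2d(np.array(uv,float))
    d=np.array([c['k1'],0,0,0],float)
    return cv2.undistortPoints(uv.reshape(-1,1,2),K,d).reshape(-1,2)
def world(c,uv,z=None):
    """z None: use depth; else intersect plane of world height z"""
    uv=np.atleast_2d(np.array(uv,float)); s=rays(c,uv); d=np.c_[s,np.ones(len(s))]
    R=c['Twc'][:3,:3]; o=c['Twc'][:3,3]; D=d@R.T
    if z is None:
        k=np.array([c['z_map'][int(round(v)),int(round(u))] for u,v in uv])
    else: k=(np.asarray(z)-o[2])/D[:,2]
    return o+D*k[:,None]
def proj(c,P):
    W=np.linalg.inv(c['Twc']); rv=cv2.Rodrigues(W[:3,:3])[0]
    return cv2.projectPoints(np.atleast_2d(np.array(P,float)),rv,W[:3,3],np.array(c['K'],float),np.array([c['k1'],0,0,0],float))[0].reshape(-1,2)
def save(c,f,box=None,sc=1.5):
    im=c['pixels'][:,:,::-1]
    if box: u0,v0,u1,v1=box; im=im[v0:v1,u0:u1]
    cv2.imwrite(f,cv2.resize(im,None,fx=sc,fy=sc,interpolation=cv2.INTER_CUBIC))
def dump(c,f): pickle.dump(c,open(f,'wb'))
def load(f): return pickle.load(open(f,'rb'))
E
python3 - <<'E'
from h import *
ims=[]
for n in('top','side'):
    c=snap(n); dump(c,n+'.pkl'); save(c,f'pics/{n}0.png')
    print(n,c['Twc'].round(3).tolist(),c['K'],c['k1'])
s=r.sense();print(s,r.grasp_offset)
E
```

```text
top [[0.014, -0.996, 0.088, 0.509], [-1.0, -0.016, -0.016, -0.005], [0.017, -0.088, -0.996, 1.109], [0.0, 0.0, 0.0, 1.0]] [[428.85007284   0.         249.68028521]
 [  0.         428.85007284 188.84430326]
 [  0.           0.           1.        ]] -0.09882201357329394
side [[-0.82, -0.333, 0.466, 0.066], [-0.573, 0.479, -0.665, 0.783], [-0.001, -0.812, -0.583, 0.767], [0.0, 0.0, 0.0, 1.0]] [[412.06708945   0.         253.91361011]
 [  0.         412.06708945 194.02887746]
 [  0.           0.           1.        ]] -0.0031287292314975007
{'t': 0.1, 'joint_pos': array([ 1.2305004 ,  0.61581117, -0.01260197,  1.42469793,  0.00813329,
        1.10338776, -0.04038155]), 'dq': array([-0.00113355, -0.00188365,  0.00116738, -0.00297771, -0.0005109 ,
        0.00102697,  0.00032001]), 'effort': array([ 8.11476111e-04, -4.60040975e+01,  2.09697015e-01, -1.66243958e+01,
       -6.12647273e-02,  1.69486552e-02,  8.51627556e-05]), 'tool_pos': array([ 0.20055908, -0.61799945,  0.40371743]), 'ee_rot': array([[ 9.51141917e-01,  3.08753108e-01, -7.56897987e-04],
       [ 3.08754029e-01, -9.51139551e-01,  2.12255433e-03],
       [-6.45703645e-05, -2.25254570e-03, -9.99997461e-01]]), 'force': array([-0.42576347, -0.46792979,  0.10579693]), 'wrist_torque': array([-0.03480605, -0.00498665, -0.00983624]), 'grasp_force': 0.0, 'grip_width': 0.9970332627640012} 0.1673
```

View pics/top0.png

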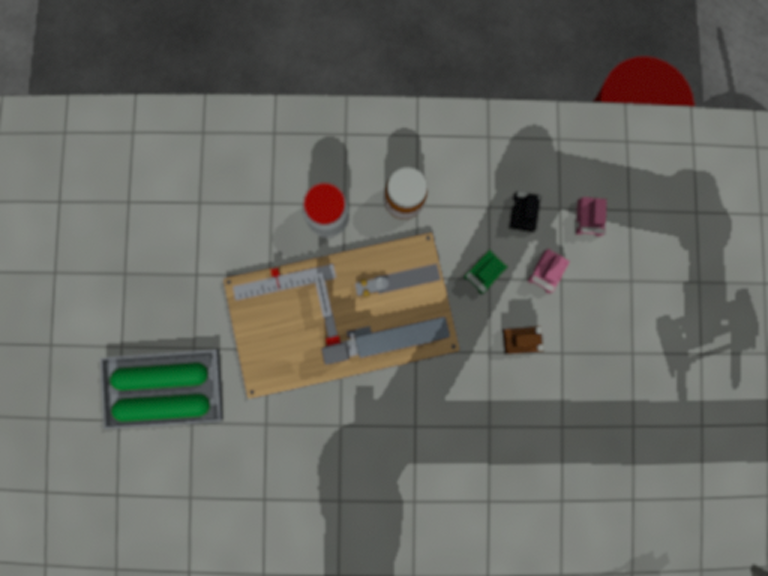

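View pics/side0.png

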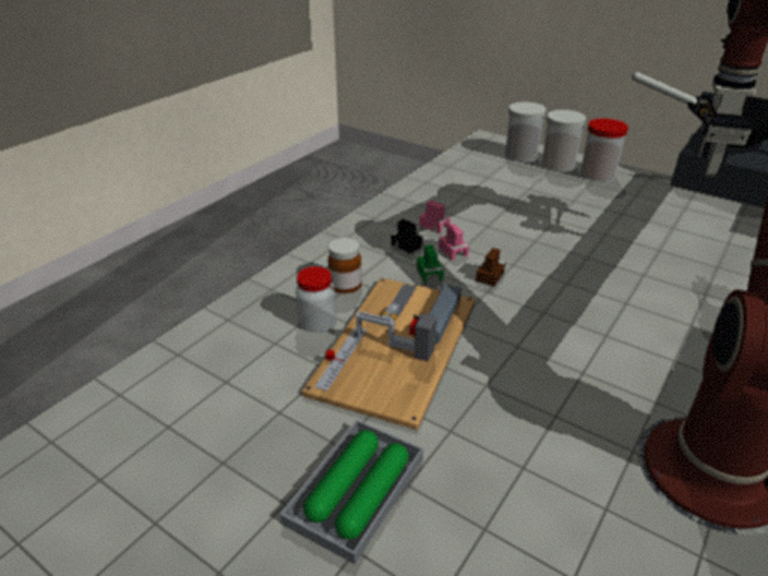

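The top picture (768 px wide) shows five heel-shaped things: black (525,211), dark pink (591,216), pink (549,270), brown (522,340) and green (486,270). Only the green one has the described colour, with its white stripe at the lower left (477,285). The board's corners are (433,234), (224,281), (247,397) and (457,348). The cursor is at (276,272), the rail nose near (388,283) and the head at (333,350).

```bash
python3 - <<'E'
from h import *
c=load('top.pkl')
cor=np.array([(433,234),(224,281),(247,397),(457,348)])/1.5
W=world(c,cor,0.016)[:,:2]
B=np.array([(115,-180),(115,190),(-95,190),(-95,-180)])/1000.
# rigid fit
def fit(B,W):
    b=B.mean(0);w=W.mean(0);U,S,V=np.linalg.svd((B-b).T@(W-w));R=(U@V).T;return R,w-R@b
R,t=fit(B,W); print('board',t,np.degrees(np.arctan2(R[1,0],R[0,0])),'res mm',((B@R.T+t-W)*1000).round(1).tolist())
hsv=cv2.cvtColor(c['pixels'],cv2.COLOR_RGB2HSV)
m=cv2.inRange(hsv,(50,100,20),(75,255,255)); m[:,:290]=0
ys,xs=np.nonzero(m); print(xs.min(),xs.max(),ys.min(),ys.max(),len(xs))
P=world(c,np.c_[xs,ys]); print('z',np.percentile(P[:,2],[5,25,50,75,95]))
F=P[P[:,2]>.045]; print(len(F),'fin',F.mean(0),cv2.minAreaRect((F[:,:2]*1000).astype(np.float32)))
st=world(c,np.array([(477,285)])/1.5); print('stripe',st)
save(c,'pics/crop.png',(290,110,410,250),4)
for n,uv in (('cursor',(276,272)),('nose',(388,283)),('head',(333,350)),('redjar',(325,203)),('whitejar',(407,187)),('tray',(162,388))): 
    p=world(c,np.array([uv])/1.5)[0]; print(n,p.round(3),(R.T@(p[:2]-t)).round(3))
E
```

```text
board [0.54303421 0.02716504] 13.527766122338688 res mm [[4.1, 1.3], [4.7, 4.1], [-3.8, 0.1], [-5.0, -5.5]]
310 337 167 191 326
z [0.02477239 0.02748498 0.03662649 0.06179374 0.06429907]
152 fin [ 0.62840369 -0.20916493  0.06817176] ((570.5205078125, -121.99018859863281), (27.788179397583008, 262.2253112792969), 33.65753173828125)
stripe [[ 0.604713   -0.19633842  0.02847177]]
cursor [0.621 0.144 0.031] [0.103 0.095]
nose [ 0.607 -0.046  0.017] [ 0.045 -0.086]
head [0.493 0.042 0.091] [-0.045  0.027]
redjar [0.725 0.059 0.106] [ 0.184 -0.011]
whitejar [ 0.754 -0.071  0.102] [ 0.182 -0.145]
tray [0.421 0.34  0.002] [-0.046  0.332]
```

View pics/crop.png

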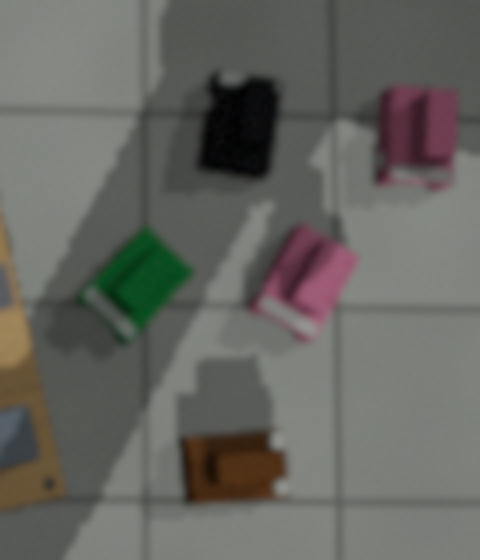

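Green block confirmed at crop (140,285): it is the only green one, with a white stripe at lower left, so its yaw is about +41°. I'll swing above it, turning +113°.

```bash
python3 -m inch '[{"travel":[0.59,0.57,0],"dr":[0,0,1],"hand":1},{"travel":[0.59,0.57,0],"dr":[0,0,1],"hand":1},{"travel":[0.59,0.57,0],"dr":[0,0,1],"hand":1},{"travel":[0.59,0.57,0],"dr":[0,0,1],"hand":1},{"travel":[0.59,0.57,0],"dr":[0,0,1],"hand":1},{"travel":[0.59,0.57,0],"dr":[0,0,1],"hand":1},{"travel":[0.59,0.57,0],"dr":[0,0,1],"hand":1},{"travel":[0.59,0.57,0],"dr":[0,0,1],"hand":1},{"travel":[0.59,0.57,0],"dr":[0,0,1],"hand":1},{"travel":[0.59,0.57,0],"dr":[0,0,1],"hand":1},{"travel":[0.59,0.57,0],"dr":[0,0,1],"hand":1},{"travel":[0.59,0.57,0],"dr":[0,0,1],"hand":1}]' && python3 -m inch '[{"travel":[0.59,0.57,0],"dr":[0,0,1],"hand":1},{"travel":[0.59,0.57,0],"dr":[0,0,1],"hand":1},{"travel":[0.59,0.57,0],"dr":[0,0,1],"hand":1},{"travel":[0.59,0.57,0],"dr":[0,0,1],"hand":1},{"travel":[0.59,0.57,0],"dr":[0,0,1],"hand":1},{"travel":[0.59,0.57,0],"dr":[0,0,1],"hand":1},{"travel":[0.59,0.57,0],"dr":[0,0,1],"hand":1},{"travel":[0.59,0.57,0],"dr":[0,0,1],"hand":1},{"travel":[0.59,0.57,0],"dr":[0,0,1],"hand":1},{"travel":[0.59,0.57,0],"dr":[0,0,1],"hand":1},{"travel":[0.59,0.57,0],"dr":[0,0,1],"hand":1},{"travel":[0,0,0],"dr":[0,0,0],"hand":1}]'
python3 - <<'E'
from h import *
s=r.sense(); print(s['joint_pos'].round(3),np.degrees(np.arctan2(s['ee_rot'][1,1],s['ee_rot'][0,1])))
c=snap('wrist'); dump(c,'w1.pkl'); save(c,'pics/w1.png',None,1.5); print(np.array(c['hand_eye']).round(3).tolist(),c['K'][0],c['k1'])
E
```

```text
t: 1.6
tool_pos: [0.4142, -0.4119, 0.4048]
ee_rot: [[0.288, 0.958, 0.0], [0.958, -0.288, -0.0], [-0.0, 0.0, -1.0]]
force: [-0.7, 0.3, -0.0]
grip_width: 1.004
grasp_force: 0.0
t: 3.1
tool_pos: [0.6092, -0.2223, 0.4046]
ee_rot: [[-0.555, 0.832, 0.001], [0.832, 0.555, 0.002], [0.001, 0.002, -1.0]]
force: [-0.3, -0.7, 0.1]
grip_width: 1.0
grasp_force: 0.0
[ 0.602  0.659 -0.518  1.418  0.336  1.153  0.626] 33.694808396170906
[[0.001, -0.97, -0.245, 0.068], [1.0, 0.0, 0.001, 0.001], [-0.0, -0.245, 0.97, 0.02], [0.0, 0.0, 0.0, 1.0]] [303.77405333   0.         256.9927743 ] -0.004666062874073269
```

View pics/w1.png

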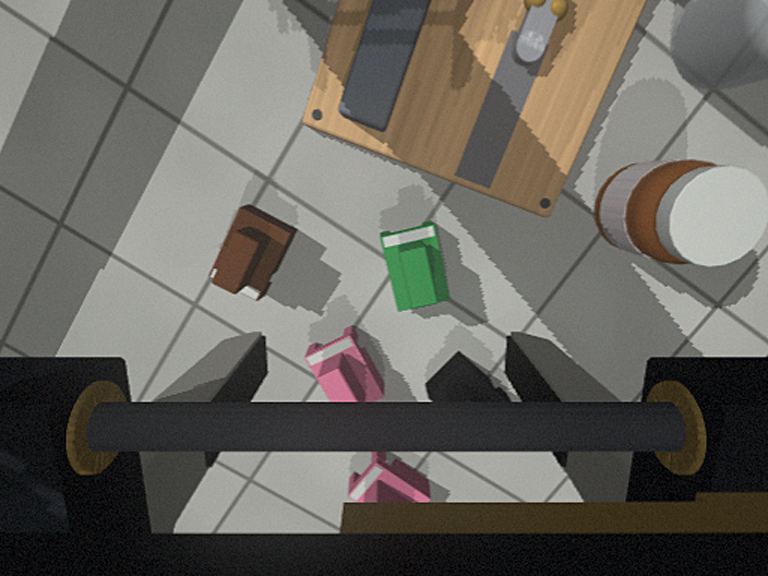

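The wrist picture shows the green heel at (415,268) with its stripe at (410,236), the dark inlaid strip on the bare board, the rail nose at about (530,55), and the board's front corners at (303,123) and (549,215).

```bash
python3 - <<'E'
from h import *
c=load('w1.pkl')
hsv=cv2.cvtColor(c['pixels'],cv2.COLOR_RGB2HSV)
m=cv2.inRange(hsv,(50,90,40),(80,255,255)); m[:140]=0;m[225:]=0;m[:,:240]=0;m[:,310:]=0
ys,xs=np.nonzero(m); P=world(c,np.c_[xs,ys]); print('z',np.percentile(P[:,2],[5,25,50,75,95]).round(4))
from scipy import stats
def rect(sel,n):
    q=(P[sel][:,:2]-[.6,-.2])*1000; (cx,cy),wh,a=cv2.minAreaRect(q.astype(np.float32)); print(n,sel.sum(),(cx/1000+.6,cy/1000-.2),wh,a)
rect((P[:,2]>.059)&(P[:,2]<.067),'fin'); rect(P[:,2]<.032,'base')
f=P[:,2]>.059; print('meanfin',P[f].mean(0))
st=world(c,np.array([(385,245),(437,230)])/1.5,0.028); print('stripe corners',st)
d=st[1]-st[0]; print('stripe angle',np.degrees(np.arctan2(d[1],d[0])),np.linalg.norm(d))
# board
scr=world(c,np.array([(303,123),(549,215)])/1.5,0.016); d=scr[1]-scr[0]; th=np.arctan2(d[1],d[0]); print('front corners',scr,np.linalg.norm(d),np.degrees(th))
# strip edges and rail
for n,uv in(('strip front L,R',[(456,176),(492,188)]),('nose tip',[(530,62)]),('railtop near nose',[(533,50)])):
    for z in(.016,.030):print(n,z,world(c,np.array(uv)/1.5,z).round(4).tolist())
R=np.array([[np.cos(th),-np.sin(th)],[np.sin(th),np.cos(th)]])
t=scr[:,:2].mean(0)-R@[.010,-.180]; print('board origin',t)
for uv,z in(((530,62),.016),((533,50),.030)): print(R.T@(world(c,np.array([uv])/1.5,z)[0,:2]-t))
save(c,'pics/w1c.png',(240,0,420,120),4)
E
```

```text
z [0.0269 0.028  0.0295 0.0628 0.0638]
fin 722 (0.6317388000488281, -0.21119470024108888) (19.915786743164062, 43.84229278564453) 46.99925231933594
base 852 (0.6352748146057129, -0.21435030364990235) (43.16193389892578, 72.332763671875) 46.970523834228516
meanfin [ 0.63078797 -0.21041443  0.06553035]
stripe corners [[ 0.60178047 -0.20934843  0.028     ]
 [ 0.62903771 -0.17698792  0.028     ]]
stripe angle 49.89258779088795 0.042310280496937525
front corners [[ 0.49859795 -0.16756097  0.016     ]
 [ 0.69876677 -0.11765727  0.016     ]] 0.20629575060283067 13.998925674071488
strip front L,R 0.016 [[0.6189, -0.1345, 0.016], [0.648, -0.1262, 0.016]]
strip front L,R 0.03 [[0.6171, -0.1357, 0.03], [0.6451, -0.1277, 0.03]]
nose tip 0.016 [[0.6165, -0.0373, 0.016]]
nose tip 0.03 [[0.6148, -0.0422, 0.03]]
railtop near nose 0.016 [[0.6133, -0.0297, 0.016]]
railtop near nose 0.03 [[0.6117, -0.0348, 0.03]]
board origin [0.54543669 0.02962589]
[ 0.05271439 -0.08213115]
[ 0.04871281 -0.07856384]
```

View pics/w1c.png

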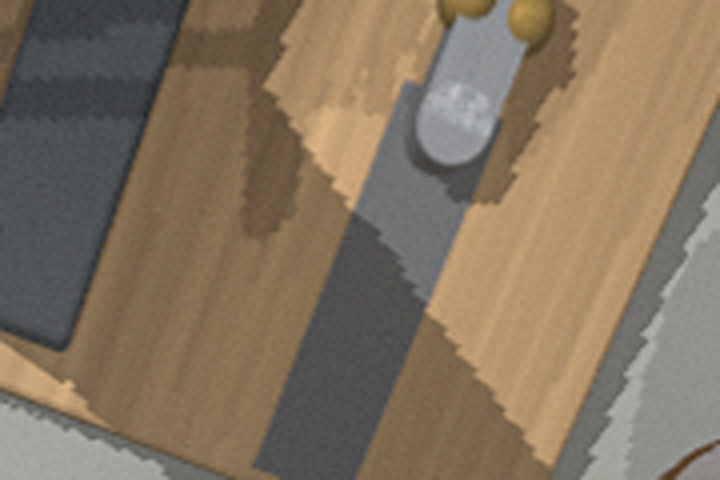

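```bash
python3 -m inch '[{"travel":[0.25,0.12,-0.8],"dr":[0,0,0.97],"hand":0.65},{"travel":[0.25,0.12,-0.8],"dr":[0,0,0.97],"hand":0.65},{"travel":[0.25,0.13,-0.8],"dr":[0,0,0.97],"hand":0.65},{"travel":[0,0,-0.96],"dr":[0,0,0],"hand":0.65},{"travel":[0,0,-0.96],"dr":[0,0,0],"hand":0.65},{"travel":[0,0,-0.96],"dr":[0,0,0],"hand":0.65},{"travel":[0,0,-0.96],"dr":[0,0,0],"hand":0.65},{"travel":[0,0,0],"dr":[0,0,0],"hand":0.65},{"travel":[0,0,0],"dr":[0,0,0],"hand":0},{"travel":[0,0,0],"dr":[0,0,0],"hand":0},{"travel":[0,0,0],"dr":[0,0,0],"hand":0},{"travel":[0,0,0],"dr":[0,0,0],"hand":0}]'
```

```text
t: 4.65
tool_pos: [0.6304, -0.2139, 0.2182]
ee_rot: [[-0.728, 0.685, 0.001], [0.685, 0.728, -0.0], [-0.001, 0.0, -1.0]]
force: [0.6, 1.4, 1.7]
grip_width: 0.266
grasp_force: 1.6
```

```bash
python3 -m inch '[{"travel":[0,0,0],"dr":[0,0,0],"hand":0},{"travel":[0,0,0],"dr":[0,0,0],"hand":0},{"travel":[0,0,0.95],"dr":[0,0,0],"hand":0},{"travel":[-0.04,0.54,0.25],"dr":[0,0,-0.89],"hand":0},{"travel":[-0.04,0.54,0.25],"dr":[0,0,-0.89],"hand":0},{"travel":[-0.04,0.54,0.25],"dr":[0,0,-0.89],"hand":0},{"travel":[-0.04,0.54,0.25],"dr":[0,0,-0.89],"hand":0},{"travel":[-0.04,0.54,0.25],"dr":[0,0,-0.89],"hand":0},{"travel":[-0.04,0.54,0.25],"dr":[0,0,-0.89],"hand":0},{"travel":[-0.04,0.54,0.25],"dr":[0,0,-0.89],"hand":0},{"travel":[-0.04,0.54,0.25],"dr":[0,0,-0.89],"hand":0},{"travel":[0,0,0],"dr":[0,0,0],"hand":0}]'
python3 - <<'E'
from h import *
s=r.sense(); print(s['joint_pos'].round(3),np.degrees(np.arctan2(s['ee_rot'][1,1],s['ee_rot'][0,1])),s['grasp_force'])
c=snap('wrist'); dump(c,'w2.pkl'); save(c,'pics/w2.png',None,1.5)
E
```

```text
t: 6.15
tool_pos: [0.6204, -0.0826, 0.306]
ee_rot: [[-0.248, 0.969, -0.001], [0.969, 0.248, 0.0], [0.001, -0.001, -1.0]]
force: [-0.4, 0.4, -1.7]
grip_width: 0.211
grasp_force: 30.0
[ 0.314  0.705 -0.369  1.603  0.304  0.892  0.083] 14.330206922175114 29.994552433490753
```

View pics/w2.png

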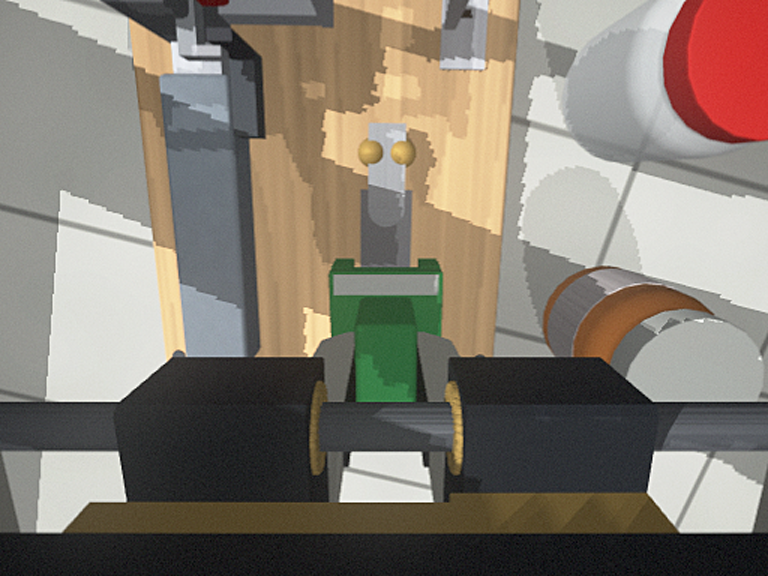

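The heel hangs in the fingers with its stripe edge along row 272, from (331,272) to (441,272). The rail's far end is at (387,123), the nose tip at about (387,226) and the balls at (371,152) and (403,152).

```bash
python3 - <<'E'
from h import *
c=load('w2.pkl')
w=lambda uv,z:world(c,np.array(uv)/1.5,z)[:,:2]
zb=c['s']['tool_pos'][2]-0.2182
print('zb',zb, 'depth stripe',world(c,np.array([(385,285)])/1.5))
h=w([(331,273),(441,273)],zb+.028); d=h[1]-h[0]; hy=np.arctan2(d[1],d[0]); print('heel front',h,np.linalg.norm(d),np.degrees(hy))
hf=h.mean(0); heel=hf-.0315*np.array([-np.sin(hy),np.cos(hy)]); print('heel origin',heel,'tcp',c['s']['tool_pos'][:2])
far=w([(368,123),(406,123)],.030); balls=w([(371,152),(403,152)],.025); nose=w([(387,227)],.018)[0]
print('far',far,np.linalg.norm(far[1]-far[0]),'balls',balls,balls.mean(0),'nose',nose)
ax=far.mean(0)-nose; print('rail len',np.linalg.norm(ax),'yaw',np.degrees(np.arctan2(-ax[0],ax[1])))
# board sides: left edge and right edge at z .016
L=w([(133,40),(178,352)],.016);Rr=w([(516,40),(493,355)],.016)
for e in(L,Rr):
    a=e[0]-e[1];print('edge yaw',np.degrees(np.arctan2(-a[0],a[1])))
th=np.radians(14.0)
ya=np.array([-np.sin(th),np.cos(th)]);xa=np.array([np.cos(th),np.sin(th)])
det=balls.mean(0)
for n,home in(('det',det-.0145*ya),('far',far.mean(0)-.0295*ya),('nose',nose+.0255*ya)):
    print(n,home)
print('width board',(Rr[0]-L[0])@xa)
for e in(L,Rr): print('home x rel edges', (det-e[0])@xa)
E
```

```text
zb 0.08783885879744618 depth stripe [[ 0.61384884 -0.05592123  0.11741942]]
heel front [[ 0.59280555 -0.05683866]
 [ 0.63348024 -0.04642339]] 0.04198700142119738 14.362711593608308
heel origin [ 0.62095677 -0.08214649] tcp [ 0.62039328 -0.08259259]
far [[0.58827477 0.00719822]
 [0.60781712 0.01220076]] 0.020172475305821332 balls [[ 0.5931606  -0.00654099]
 [ 0.61018525 -0.0021827 ]] [ 0.60167292 -0.00436184] nose [ 0.6120957  -0.04485644]
rail len 0.0563359999875238 yaw 14.441542111931291
edge yaw 15.790637076659094
edge yaw 13.721658942422813
det [ 0.60518079 -0.01843113]
far [ 0.60518264 -0.01892424]
nose [ 0.60592669 -0.0201139 ]
width board 0.20613560693724656
home x rel edges 0.13714317047025695
home x rel edges -0.06899243646698962
```

```bash
python3 -m inch '[{"travel":[0.05,-0.157,-0.6],"dr":[0,0,0],"hand":0},{"travel":[0,0,-0.8],"dr":[0,0,0],"hand":0},{"travel":[0,0,-0.6],"dr":[0,0,0],"hand":0},{"travel":[0,0,-0.36],"dr":[0,0,0],"hand":0},{"travel":[0,0,0],"dr":[0,0,0],"hand":0},{"travel":[0,0,0],"dr":[0,0,0],"hand":0}]'
python3 - <<'E'
from h import *
c=snap('wrist'); dump(c,'w3.pkl'); save(c,'pics/w3.png',(180,0,360,256),2.3)
s=r.sense();print(s['tool_pos'],s['force'])
E
```

```text
t: 6.95
tool_pos: [0.6223, -0.0891, 0.2352]
ee_rot: [[-0.244, 0.97, 0.0], [0.97, 0.244, 0.0], [-0.0, 0.0, -1.0]]
force: [-0.5, -0.3, -2.1]
grip_width: 0.213
grasp_force: 30.0
[ 0.62227985 -0.08902156  0.23524162] [ 0.46843516  0.42305507 -2.12105592]
```

View pics/w3.png

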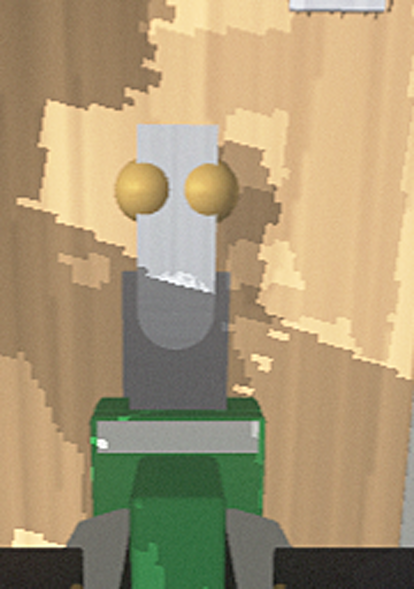

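```bash
python3 -m inch '[{"travel":[-0.09,0.349,-0.02],"dr":[0,0,0],"hand":0},{"travel":[-0.09,0.349,0],"dr":[0,0,0],"hand":0},{"travel":[-0.09,0.349,0],"dr":[0,0,0],"hand":0},{"travel":[-0.09,0.349,0],"dr":[0,0,0],"hand":0},{"travel":[-0.09,0.349,0],"dr":[0,0,0],"hand":0},{"travel":[-0.05,0.2,0],"dr":[0,0,0],"hand":0},{"travel":[-0.05,0.2,0],"dr":[0,0,0],"hand":0},{"travel":[-0.03,0.12,0],"dr":[0,0,0],"hand":0},{"travel":[0,0,0],"dr":[0,0,0],"hand":0}]'
```

```text
t: 8.12
tool_pos: [0.6045, -0.0197, 0.2346]
ee_rot: [[-0.245, 0.969, -0.001], [0.969, 0.245, 0.002], [0.002, -0.0, -1.0]]
force: [0.4, -0.5, -0.9]
grip_width: 0.207
grasp_force: 30.0
```

```bash
python3 -m inch '[{"travel":[-0.016,0.065,0],"dr":[0,0,0],"hand":0},{"travel":[-0.016,0.065,0],"dr":[0,0,0],"hand":0},{"travel":[0,0,0],"dr":[0,0,0],"hand":0}]'
```

```text
t: 8.5
tool_pos: [0.6041, -0.0186, 0.2345]
ee_rot: [[-0.243, 0.97, 0.001], [0.97, 0.243, -0.002], [-0.002, 0.0, -1.0]]
force: [1.1, -4.3, -3.7]
grip_width: 0.214
grasp_force: 30.0
```

```bash
python3 -m inch '[{"travel":[-0.02,0.08,0],"dr":[0,0,0],"hand":0},{"travel":[-0.02,0.08,0],"dr":[0,0,0],"hand":0},{"travel":[0,0,0],"dr":[0,0,0],"hand":0}]'
```

```text
t: 8.88
tool_pos: [0.6037, -0.0173, 0.2343]
ee_rot: [[-0.24, 0.971, 0.003], [0.971, 0.24, -0.008], [-0.008, 0.001, -1.0]]
force: [3.8, -9.9, -5.9]
grip_width: 0.213
grasp_force: 30.0
```

```bash
python3 -m inch '[{"travel":[0.02,-0.08,0],"dr":[0,0,0],"hand":0},{"travel":[0,0,0],"dr":[0,0,0],"hand":0.6},{"travel":[0,0,0],"dr":[0,0,0],"hand":0.6},{"travel":[0,0,0],"dr":[0,0,0],"hand":0.6},{"travel":[0,0,0.6],"dr":[0,0,0],"hand":0.6},{"travel":[0,0,0.9],"dr":[0,0,0],"hand":0.6},{"travel":[0,0,0.9],"dr":[0,0,0],"hand":0.6},{"travel":[0,0,0.9],"dr":[0,0,0],"hand":0.7},{"travel":[0,0,0],"dr":[0,0,0],"hand":0.7}]'
python3 - <<'E'
from h import *
c=snap('wrist'); dump(c,'w4.pkl'); save(c,'pics/w4.png',None,1.5)
print(np.degrees(np.arctan2(c['s']['ee_rot'][1,1],c['s']['ee_rot'][0,1])))
E
```

```text
t: 10.0
tool_pos: [0.6039, -0.0141, 0.3372]
ee_rot: [[-0.244, 0.97, 0.007], [0.97, 0.244, 0.001], [-0.001, 0.007, -1.0]]
force: [1.1, -1.1, 0.3]
grip_width: 0.695
grasp_force: 0.0
14.117063264762903
```

View pics/w4.png

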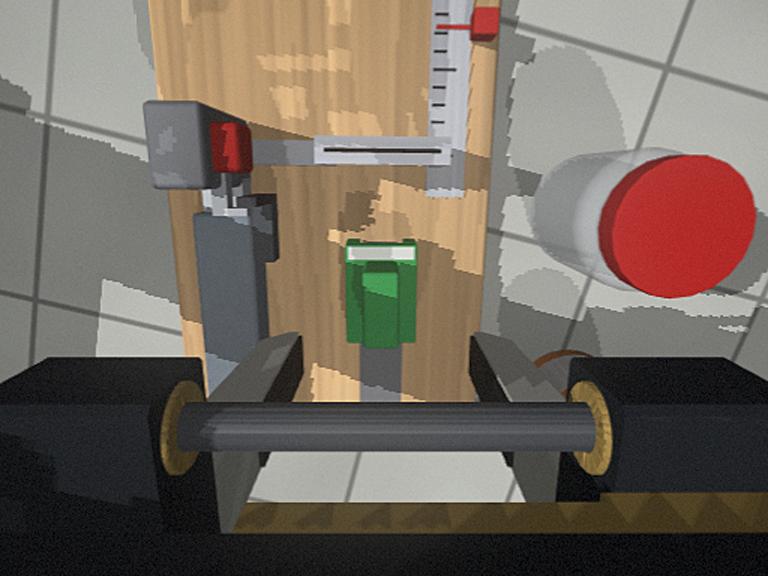

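The heel sits over the whole rail, with no rail or nose showing and its stripe edge near row 246. The head's top is at (178,145), the button at (231,147), the ruler at (440,100) and the cursor line at (450,27).

```bash
python3 - <<'E'
from h import *
c=load('w4.pkl')
w=lambda uv,z:world(c,np.array(uv)/1.5,z)[:,:2]
th=np.radians(14.2); ya=np.array([-np.sin(th),np.cos(th)]);xa=np.array([np.cos(th),np.sin(th)]); home=np.array([.6053,-.0190])
o=home-.045*xa+.0595*ya; Rb=np.c_[xa,ya]; b=lambda p:(p-o)@Rb
print('board origin',o)
f=w([(346,247),(416,247)],.044); print('heel front in home frame',((f-home)@Rb).round(4).tolist(),'expect ±.022,.0315')
# head top from depth
v,u=np.mgrid[55:140,85:160]; P=world(c,np.c_[u.ravel(),v.ravel()]); s=(P[:,2]>.090)&(P[:,2]<.103); q=b(P[s][:,:2])
print('head top n',s.sum(),'z',np.median(P[s][:,2]),'board bbox',np.percentile(q,[1,99],axis=0).round(4).tolist())
hsv=cv2.cvtColor(c['pixels'],cv2.COLOR_RGB2HSV)
red=(cv2.inRange(hsv,(0,150,60),(8,255,255))|cv2.inRange(hsv,(172,150,60),(180,255,255)))
vv,uu=np.nonzero(red); k=(uu<175)&(vv<130); Q=world(c,np.c_[uu[k],vv[k]]); print('button',b(Q[:,:2]).min(0),b(Q[:,:2]).max(0),Q[:,2].min(),Q[:,2].max())
print('cursor line',b(w([(445,27)],.018)),'ruler z',world(c,np.array([(435,112)])/1.5)[0,2], 'black bar',b(w([(325,149),(440,151)],.074)))
for yy in(122,104,87,69,53,39):print(yy,b(w([(440,yy)],.018))[0].round(4),end=' ')
save(c,'pics/w4c.png',(190,0,345,140),4.2)
E
```

```text
board origin [0.54707917 0.02764317]
heel front in home frame [[-0.0214, 0.0306], [0.0208, 0.0305]] expect ±.022,.0315
head top n 2401 z 0.09480400533997918 board bbox [[-0.0639, 0.0076], [-0.0369, 0.0464]]
button [-0.03779906  0.01339069] [0.04551421 0.03850942] 0.06859791162327633 0.3171144275508227
cursor line [[0.0829449  0.09822921]] ruler z 0.016500845063632197 black bar [[0.01639047 0.02616013]
 [0.07513006 0.0251466 ]]
122 [0.0815 0.0451] 104 [0.0812 0.0555] 87 [0.0809 0.0652] 69 [0.0806 0.0753] 53 [0.0804 0.0842] 39 [0.0802 0.0918]
```

View pics/w4c.png

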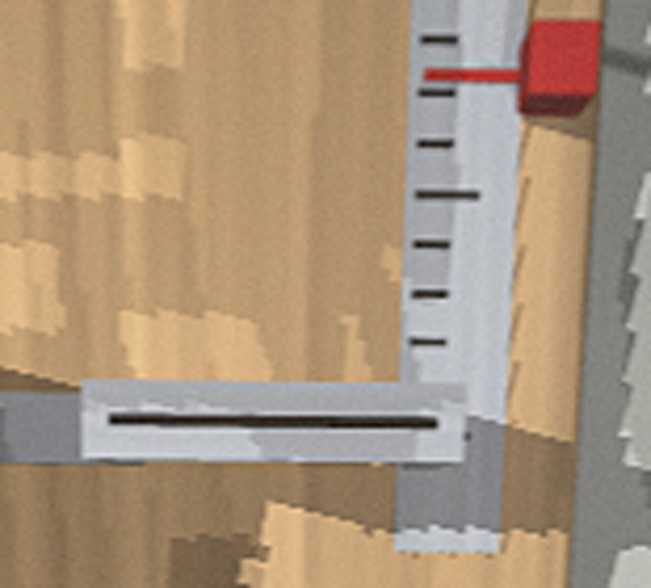

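Step 1 looks good: the heel's front is within 1 mm of home. The long tick is 50, so the cursor line reads about 73 mm (crop row 75, between ticks 70 at row 92 and 80 at row 40). Next I go above the head.

```bash
python3 -m inch '[{"travel":[-0.742,0.37,0],"dr":[0,0,0],"hand":0.72},{"travel":[-0.742,0.37,0],"dr":[0,0,0],"hand":0.72},{"travel":[-0.742,0.37,0],"dr":[0,0,0],"hand":0.72},{"travel":[-0.742,0.37,0],"dr":[0,0,0],"hand":0.72},{"travel":[-0.742,0.37,0],"dr":[0,0,0],"hand":0.72},{"travel":[0,0,0],"dr":[0,0,0],"hand":0.72},{"travel":[0,0,0],"dr":[0,0,0],"hand":0.72}]'
```

```text
t: 10.92
tool_pos: [0.4925, 0.0403, 0.3334]
ee_rot: [[-0.243, 0.97, 0.0], [0.97, 0.243, -0.0], [-0.0, 0.0, -1.0]]
force: [-0.8, -0.3, 1.0]
grip_width: 0.719
grasp_force: 0.0
```

```bash
python3 -m inch '[{"travel":[0.04,0.04,-0.8],"dr":[0,0,0],"hand":0.72},{"travel":[0,0,-0.8],"dr":[0,0,0],"hand":0.72},{"travel":[0,0,-0.8],"dr":[0,0,0],"hand":0.72},{"travel":[0,0,-0.67],"dr":[0,0,0],"hand":0.72},{"travel":[0,0,0],"dr":[0,0,0],"hand":0.72}]' && python3 -m inch '[{"travel":[0,0,0],"dr":[0,0,0],"hand":0.2},{"travel":[0,0,0],"dr":[0,0,0],"hand":0.2},{"travel":[0,0,0],"dr":[0,0,0],"hand":0.2},{"travel":[0,0,0],"dr":[0,0,0],"hand":0.2},{"travel":[0,0,0],"dr":[0,0,0],"hand":0.2}]'
```

```text
t: 11.55
tool_pos: [0.4935, 0.0413, 0.24]
ee_rot: [[-0.243, 0.97, -0.003], [0.97, 0.243, -0.001], [0.0, -0.003, -1.0]]
force: [0.7, -0.7, 0.6]
grip_width: 0.718
grasp_force: 0.0
t: 12.18
tool_pos: [0.4921, 0.0417, 0.2423]
ee_rot: [[-0.243, 0.97, -0.002], [0.97, 0.243, -0.001], [-0.001, -0.002, -1.0]]
force: [-5.0, -1.9, 6.6]
grip_width: 0.334
grasp_force: 30.0
```

```bash
python3 -m inch '[{"travel":[-0.04,0.17,0],"dr":[0,0,0],"hand":0.2},{"travel":[-0.081,0.32,0],"dr":[0,0,0],"hand":0.2},{"travel":[-0.081,0.32,0],"dr":[0,0,0],"hand":0.2},{"travel":[-0.081,0.32,0],"dr":[0,0,0],"hand":0.2},{"travel":[-0.081,0.32,0],"dr":[0,0,0],"hand":0.2},{"travel":[-0.081,0.32,0],"dr":[0,0,0],"hand":0.2},{"travel":[-0.081,0.32,0],"dr":[0,0,0],"hand":0.2},{"travel":[-0.04,0.17,0],"dr":[0,0,0],"hand":0.2},{"travel":[0,0,0],"dr":[0,0,0],"hand":0.2},{"travel":[0,0,0],"dr":[0,0,0],"hand":0.2}]'
python3 - <<'E'
from h import *
s=r.sense(); print((s['tool_pos'][:2]-[.4921,.0417])@[-.2453,.9694],s['ee_rot'][:2,2])
c=snap('wrist'); dump(c,'w5.pkl'); save(c,'pics/w5.png',None,1.5)
E
```

```text
t: 13.42
tool_pos: [0.4758, 0.1085, 0.2423]
ee_rot: [[-0.242, 0.97, -0.0], [0.97, 0.242, -0.003], [-0.002, -0.001, -1.0]]
force: [-2.3, -5.2, 5.4]
grip_width: 0.332
grasp_force: 30.0
0.06873054794164872 [-0.0001731  -0.00259301]
```

View pics/w5.png

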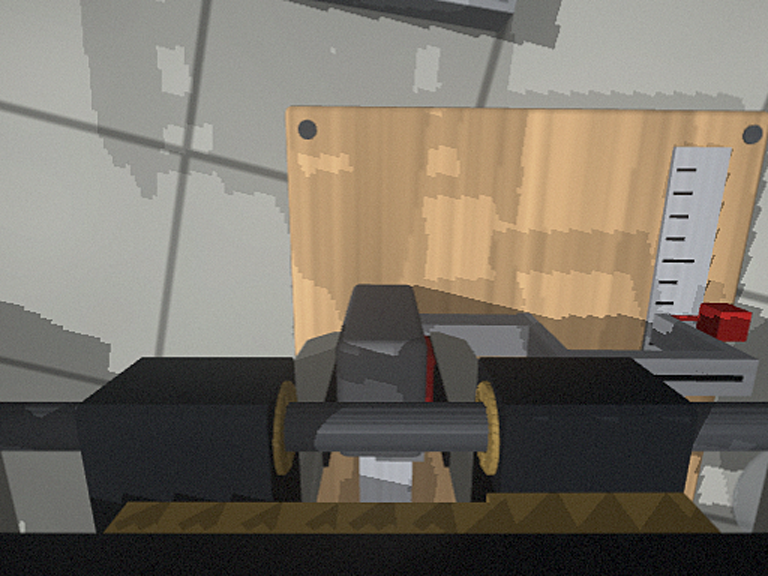

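The picture shows the arm pulled out with the head in the fingers. The gate's black line runs from (665,378) to (742,379), and the cursor line is at about (685,318), just beyond the pointer.

```bash
python3 - <<'E'
from h import *
c=load('w5.pkl')
w=lambda uv,z:world(c,np.array(uv)/1.5,z)[:,:2]
th=np.radians(14.2); ya=np.array([-np.sin(th),np.cos(th)]);xa=np.array([np.cos(th),np.sin(th)]); o=np.array([.54708,.02764]); Rb=np.c_[xa,ya]; b=lambda p:(p-o)@Rb
print('bar',b(w([(668,378),(740,379)],.074)),'line',b(w([(685,318)],.018)),'depth bar',world(c,np.array([(700,360)])/1.5),'board +y corners',b(w([(290,107)],.016)))
print('ticks',[b(w([(u,v)],.017))[0].round(4).tolist() for u,v in((678,261),(675,239),(679,216),(682,193))])
t=snap('top'); hsv=cv2.cvtColor(t['pixels'],cv2.COLOR_RGB2HSV)
m=cv2.inRange(hsv,(50,100,20),(75,255,255)); m[:,:200]=0; vv,uu=np.nonzero(m); P=world(t,np.c_[uu,vv]); F=P[(P[:,2]>.07)]; print('heel fin board',len(F),b(F[:,:2]).mean(0) if len(F) else b(P[:,:2]).mean(0))
E
```

```text
bar [[0.0510876  0.0935636 ]
 [0.07674923 0.09307651]] line [[0.09213493 0.09771219]] depth bar [[0.58265486 0.13975317 0.07305893]] board +y corners [[-0.08903024  0.1913364 ]]
ticks [[0.0852, 0.1248], [0.0823, 0.1349], [0.0825, 0.1452], [0.0823, 0.1553]]
heel fin board 151 [ 0.0407721  -0.05860465]
```

```bash
python3 -m inch '[{"travel":[-0.02,0.075,0],"dr":[0,0,0],"hand":0.2},{"travel":[-0.02,0.075,0],"dr":[0,0,0],"hand":0.2},{"travel":[0,0,0],"dr":[0,0,0],"hand":0.2},{"travel":[0,0,0],"dr":[0,0,0],"hand":0.2},{"travel":[0,0,0],"dr":[0,0,0],"hand":0.2}]'
python3 - <<'E'
from h import *
s=r.sense(); print((s['tool_pos'][:2]-[.4921,.0417])@[-.2453,.9694],s['ee_rot'][:2,2])
c=snap('wrist'); a=load('w5.pkl')
# shift of the black bar: darkest row near col 470 (u) compared with w5; cursor line reddest row
th=np.radians(14.2); ya=np.array([-np.sin(th),np.cos(th)]); o=np.array([.54708,.02764])
for k in(a,c):
    g=k['pixels'].astype(int); col=g[242:262,455:485].sum(2).mean(1); v=242+col.argmin()
    print('bar row',v,(world(k,[(470,v)],.074)[0,:2]-o)@ya)
    red=cv2.inRange(cv2.cvtColor(k['pixels'],cv2.COLOR_RGB2HSV),(0,150,60),(8,255,255)); vv,uu=np.nonzero(red[190:250,440:512]); print('cursor block centre',(np.median(world(k,np.c_[uu+440,vv+190],.030)[:,:2]-o,axis=0))@ya, len(uu))
s=r.sense();print(s['tool_pos'],s['force'],s['grasp_force'])
E
```

```text
t: 14.15
tool_pos: [0.4747, 0.1127, 0.2423]
ee_rot: [[-0.242, 0.97, -0.0], [0.97, 0.242, -0.003], [-0.003, -0.001, -1.0]]
force: [-1.1, -4.4, 6.3]
grip_width: 0.33
grasp_force: 30.0
0.07311466638373179 [-1.78679508e-06 -2.78394614e-03]
bar row 252 0.09351206866368339
cursor block centre 0.10018985438713782 579
bar row 252 0.09781823919920526
cursor block centre 0.10060957439047309 399
[0.47474991 0.11272831 0.24231521] [-2.64756957 -4.33421715  5.88244549] 29.969548881053925
```

The bar is now at 97.8 mm and the cursor line at 97.7 to 98.2 mm. The pull of about 73 mm agrees with the 73 mm reading. The cursor has not moved, the heel is home, and the arm is held against its spring.

```bash
python3 -c "
from cell import r
print(r.finish_job())"
```

```text
the job is handed in; nothing more can be done
None
```

I handed the job in with the green heel block fully home on the rail and let go, and the stop arm unlocked and held with its pointer within about 1 mm of the red cursor by my measurements; the simulator gave no verdict.

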